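Flip down the hook and hang up the pin tin

ROBOT

A 6-joint arm with a two-finger parallel gripper is mounted at the origin on a cart in front of the work surface, level with it; the furniture and walls round the work are solid. World frame = base frame: x ahead of the robot, y to its left, z up, the work surface at z = 0. Lengths are in m, angles in rad, forces in N, time in s.
With the tool pointing down it reaches from about 0.3 to 0.775 m from the base axis. Payload 14.6 kg.
Tool frame: the origin (TCP) lies at the very end of the fingers, on their centre line; the grasp point (between the pads) lies 19 mm behind it (ctrl.grasp_offset is the distance from the TCP to the grasp point, in m); z points along the fingers, y is the line along which they close (so a half turn about z gives the same grasp; the last joint's range is limited). The gripper opens to 94 mm and grips with 3 to 60 N. Pads are 16 mm wide; open, the fingers measure 119 mm over their backs; the gripper's body (75 mm by 177 mm) begins 78 mm behind the grasp point.
Start: joints at [-1.375, 0.3, 1.521, -0, 1.321, -0.067], TCP at [0.143, -0.531, 0.17] pointing down, gripper open.
Joint ranges: [-3.03, 3.03], [-0.79, 2.21], [0.23, 2.52], [-1.04, 4.18], [0, 3.07], [-2.55, 2.55]. Speed limits (rad/s): [2.22, 2.22, 2.57, 3.14, 3.14, 3.14].

INTERFACE

Orientations are given as [roll, pitch, yaw] about the fixed x, y, z axes, in that order (R = Rz(yaw) Ry(pitch) Rx(roll)).
In Python, from station import ctrl gives the robot as it stands.
- The arm moves only by the tool step_arm, never from a script. Its argument "plan" is a list that holds one entry, the list of rows, each a list of 6 numbers: the shift along the tool's x, y, z in units of 30 mm (1.0 is 30 mm), then the turn, a rotation vector about the tool's x, y, z in units of 6 degrees (1.0 is 6 degrees). In form: [[[dx, dy, dz, wx, wy, wz], ...]]. A call has 1 to 8 rows; each row is the pose to reach, as a shift and turn from the pose commanded when the call began, along the tool's axes at that moment; what a row does not reach only later rows make up. A row lasts 1/12 s, in which the tool goes at most 41.7 mm and 7.16 degrees, less where a joint would pass 70% of its speed; a pose out of reach is approached as far as the arm can. A call with a gripper value outside its range is refused whole. "grip" is the opening, from 0 (shut) to 1 (fully open), set as the call begins (left out, the last holds). The fingers move at their own pace and stop on an object; "squeeze" is the grip in N (left out, the last holds). Time passes only in rows, so rows that repeat a pose let the fingers close. It gives the time, the measured TCP pose, the force, the opening and the grip force at its end, in the units of the state.
- ctrl.get_obs(): the state, without advancing time (a new reading comes with each control period).
- ctrl.camera(name): name is "scene" or "top" or "wrist"; returns the picture (384x512x3 uint8, red, green, blue); there is no depth.
- ctrl.camera_model(name): a dict with "intrinsics" (3x3 intrinsics, pixels), "R" (3x3) and "t" (3): a world point X has camera coordinates R X + t; the wrist camera has in their place "tool_from_camera" (4x4, takes a point from camera to tool coordinates, whose origin is the TCP and whose axes are the flange's). Camera axes: x right, y down, z forward; pixel columns grow to the right and rows downward; lengths in m; the calibration is good to about 2 mm. A picture is of the moment at which its call begins: read the wrist's pose just before it. camera_model takes no time and is no camera call.
- ctrl.hand_in(): hands the job in; it is judged then, once.
Trained networks look in the newest picture that a camera, given by its name, has taken for a name from the list of things; names that differ only in an ending like _2 or _b are one class to them, and where a whole thing is asked for, a point or a joint stands for the part that bears it (a point fixed in the world has none). Each returns a list of dicts, best first, with "confidence" (0 to 1); they miss things now and then, are a little off and sometimes report something else, mostly with a low value. They report only what shows in the picture. A call takes as long as a camera call. They do not tell look-alikes from the thing itself.
- ctrl.masks_of(query, camera): "pixels" (384x512 bool, what is visible of it) and "at" ([column, row] in pixels, amid what is visible of it).
- ctrl.place_of(query, camera): "at" ([column, row] in pixels: a listed point, or the origin of a listed thing).
The state is a dict: "time_s": time; "qpos": joint angles; "joint_vel": joint speeds; "tau": joint torques, N m; "ee_pos": TCP position; "eef_rot": TCP orientation; "force": force on the tool from outside, world axes, zero at the start; "moment": the same for the moment, N m; "grip_width": finger opening in m; "grip_force": force on a finger pad.
Only numpy, scipy, OpenCV 4.12 (cv2) and the standard library are available. Lean on these libraries where they do the work, as an engineer would, in place of code of your own. Each camera call takes 0.05 s, during which the arm holds its last target. There are 200 camera calls.

TASK

Flip the folded steel hook on the plywood stand fully down so that it sticks out level, then hang the tin that has a handle on it by its handle and let go, so that it hangs free and still. Keep that tin upright all the way, and leave the tin without a handle where it stands.

Things in the scene. Friction and masses are not known exactly. Their poses are not given: they have to be found in the camera images.
- hook_stand: Fixed plywood board 18 mm thick, 150 wide, top edge 195 mm above the table, on a 15 mm foot reaching 40 mm before and 80 mm behind its front face. Origin: on the table under the middle of the front face; z up, x from the front face to the back (-x roughly towards the robot). A steel hook is hinged on the front: hinge axis along y, at x = -12, y = 0, z = 160 mm.
- flip_hook (a joint): Hook: 10 mm rod, 120 mm long. 0 = folded: upright, top 285 mm above table, upper 90 mm free above the board, tip (15 mm from rod centre) bent back over it. 1.571 = down at stop: level along the stand's -x, its top at z 165, end 137 mm before the face, tip pointing up to z 175 mm. Starts at 0 to 0.2 rad. Light (under 1 N to push); past about 0.4 rad it falls slowly by itself to the stop.
- bail_tin: Round lidded tin in a rigid steel carrier with a flat wooden handle bar on top; 88 mm across, about 0.3 kg. Origin: centre of underside; z up. Bar: along the tin's y, 98 mm long, 14 thick (x), 103 to 127 mm above the origin. Opening under it for the hook, through along x: 82 mm wide, from z 53 (lid) to 103 mm. Either way round is the same.
- plain_tin: Bystander: a round lidded tin without carrier or handle, 68 mm across, 42 mm high, standing loose on the table. Origin: centre of its underside.
Things that resemble listed ones, but are neither listed nor needed, are in the scene too. What is shaped like the bail_tin but red is not meant.

How it is judged:
By the outcome, as a careful person would: the job done as asked, in the order asked, and still so for the second after the job is handed in, with the robot touching nothing.
It also fails if it takes over 58 s, if anything falls off the work surface, if the arm or the gripper's body presses on something with over 40 N, if the wrist force passes 120 N, or if a joint passes its speed limit or range.

## Working session

There is one attempt and no reset: what is moved stays moved. The work goes in short steps, Python scripts to look and compute and a tool call to move; the robot and the scene stay as the last step left them, time stands still between calls to the robot, and variables do not carry over. Pictures are saved under pics/ and viewed, at most 10 in all, crops included, and the job is handed in when it is done.

Besides the shell and the picture viewer there is one more tool, called after "Emit:" in YAML: its name, and indented under it one key for each argument. step_arm: Moves the arm, as the interface text tells. Its arguments: {"type":"object","properties":{"plan":{"type":"array","items":{"type":"array","items":{"type":"array","items":{"type":"number"}}}},"grip":{"type":"number"},"squeeze":{"type":"number"}},"required":["plan"]}

```bash
ls; mkdir -p pics
cat > h.py <<'E'
import numpy as np, cv2
from station import ctrl
from scipy.spatial.transform import Rotation as Ro
def cam(n):
    m=ctrl.camera_model(n)
    K=np.array(m["intrinsics"])
    if n!="wrist": return K,np.array(m["R"]),np.array(m["t"])
    o=ctrl.get_obs(); T=np.eye(4); T[:3,:3]=Ro.from_euler('xyz',o["eef_rot"]).as_matrix(); T[:3,3]=o["ee_pos"]
    W=np.linalg.inv(T@np.array(m["tool_from_camera"])); return K,W[:3,:3],W[:3,3]
def snap(n,f=None):
    c=cam(n); im=np.array(ctrl.camera(n))
    if f: cv2.imwrite("pics/"+f,im[:,:,::-1])
    return im,c
def ray(c,p):
    K,R,t=c; d=R.T@np.linalg.solve(K,[p[0],p[1],1]); return -R.T@t,d
def atz(c,p,z):
    o,d=ray(c,p); return o+d*(z-o[2])/d[2]
def tri(L):
    A=np.zeros((3,3));b=np.zeros(3)
    for c,p in L:
        o,d=ray(c,p); d=d/np.linalg.norm(d); P=np.eye(3)-np.outer(d,d); A+=P;b+=P@o
    x=np.linalg.solve(A,b); return x
def proj(c,X):
    K,R,t=c; u=K@(R@np.array(X)+t); return u[:2]/u[2]
E
python3 - <<'E'
from h import *
np.set_printoptions(precision=3,suppress=True)
ims=[]
for n in("scene","top"):
    im,c=snap(n); ims.append(im)
    print(n,"cam pos",-c[1].T@c[2])
    for q in("bail_tin","plain_tin","hook_stand","flip_hook"):
        try:
            for r in ctrl.place_of(q,n): print(" P",q,np.round(r["at"]),round(r["confidence"],2),atz(c,r["at"],0.0))
            for r in ctrl.masks_of(q,n): print(" M",q,np.round(r["at"]),round(r["confidence"],2),r["pixels"].sum())
        except Exception as e: print(q,e)
cv2.imwrite("pics/a.png",np.vstack(ims)[:,:,::-1][:, :] if 0 else cv2.resize(np.hstack(ims)[:,:,::-1],(800,300)))
cv2.imwrite("pics/scene.png",ims[0][:,:,::-1]);cv2.imwrite("pics/top.png",ims[1][:,:,::-1])
E
```

```text
pics
scene cam pos [ 0.633 -0.495  0.999]
 P bail_tin [212. 275.] 0.96 [ 0.458 -0.184  0.   ]
 P bail_tin [158. 307.] 0.73 [ 0.351 -0.282  0.   ]
 M bail_tin [152. 306.] 0.71 1518
 M bail_tin [214. 272.] 0.66 1294
 P plain_tin [246. 137.] 0.84 [0.461 0.23  0.   ]
 M plain_tin [242. 133.] 0.64 563
 P hook_stand [304. 223.] 0.56 [ 0.657 -0.009  0.   ]
 M hook_stand [312. 216.] 0.82 3481
flip_hook it knows: bail_tin, hook_stand, plain_tin
top cam pos [ 0.353 -0.016  1.312]
 P bail_tin [302. 218.] 0.76 [ 0.458 -0.18   0.   ]
 P bail_tin [333. 252.] 0.69 [ 0.35  -0.274  0.   ]
 M bail_tin [305. 216.] 0.85 696
 P plain_tin [172. 218.] 0.61 [0.457 0.224 0.   ]
 M plain_tin [168. 218.] 0.96 446
 P hook_stand [244. 153.] 0.61 [0.665 0.002 0.   ]
 M hook_stand [246. 147.] 0.6 1985
flip_hook it knows: bail_tin, hook_stand, plain_tin
```

View pics/scene.png

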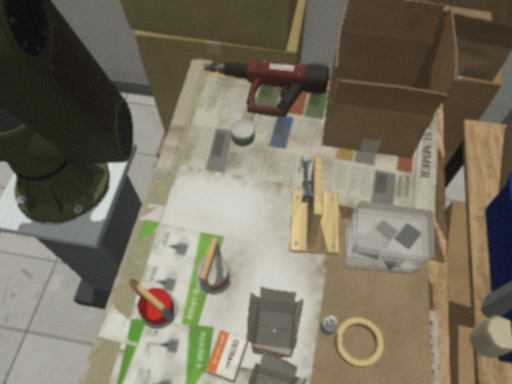

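View pics/top.png

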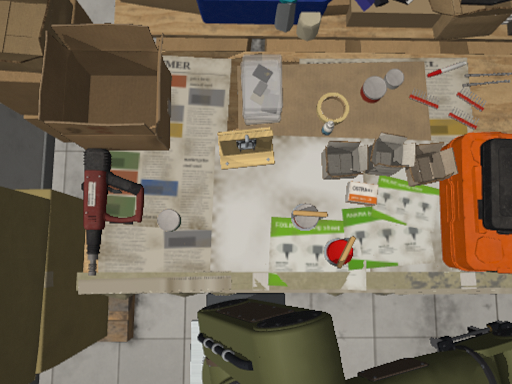

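Candidates: the tin with the wooden bar at scene (212,275) / top (302,218) has a grey-white lid. The one at scene (155,305) / top (340,250) is red, so it isn't meant. I'll confirm this in an enlarged crop that also shows the stand.

Run:
```python
from h import *
s=cv2.imread("pics/scene.png");t=cv2.imread("pics/top.png")
f=lambda im,x,y,w,h:cv2.resize(im[y:y+h,x:x+w],(400,300),interpolation=cv2.INTER_CUBIC)
cv2.imwrite("pics/crop.png",np.vstack([np.hstack([f(s,120,225,120,110*9//11),f(s,270,145,120*1,90+30)]),np.hstack([f(t,280,195,80,60),f(t,205,115,80,60)])]))
```

```text
(no output)
```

View pics/crop.png

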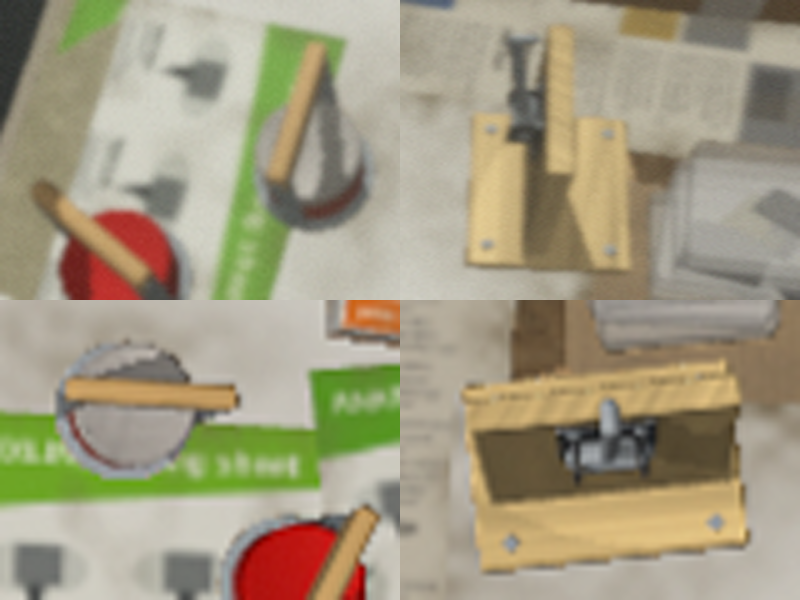

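The crop shows the grey-lidded tin with a wooden bar, with its bar ends at scene (214.5,238) and (203,279) and at top (293.6,213) and (327.6,215). The other tin's lid is red, so the grey one is meant. The stand's hook is folded upright. Its foot corners are at top (221,169) and (274,164).

Run:
```python
from h import *
np.set_printoptions(precision=4,suppress=True)
s,t=cam("scene"),cam("top")
a=tri([(s,(214.3,238.5)),(t,(293.8,214))]);b=tri([(s,(203.5,278)),(t,(327.4,216))])
print("bar",a,b,np.linalg.norm(a-b),"mid",(a+b)/2,"yaw of tin",np.degrees(np.arctan2(-(a-b)[0],(a-b)[1])))
print("lid origin",tri([(s,(212,275)),(t,(302,218))]))
F=[atz(t,p,.015) for p in((221.4,168.8),(274,163.6))]
print("foot front top:",F,np.linalg.norm(F[0]-F[1]))
G=[atz(s,p,.015) for p in((292.5,191),(290.4,250),(336,193.8),(339,252))]
print("foot scene +y-x,-y-x,+y+x,-y+x",*G)
B=[atz(t,p,.195) for p in((218,133),(270,127.4))];print("board top back/front",B)
d=F[0]-F[1]; th=np.arctan2(-d[0],d[1]); d2=G[0]-G[1]; d3=G[2]-G[3]
print("yaw",np.degrees(th),np.degrees(np.arctan2(-d2[0],d2[1])),np.degrees(np.arctan2(-d3[0],d3[1])))
x=np.array([np.cos(th),np.sin(th)])
print("origin from top",(F[0]+F[1])[:2]/2+.04*x,"from scene",sum(G)[:2]/4-.02*x)
print(tri([(s,(304,223)),(t,(244,153))]))
o=ctrl.get_obs();print(o["eef_rot"],o["time_s"]); print(ctrl.camera_model("wrist"))
```

```text
bar [ 0.4616 -0.1408  0.1182] [ 0.4579 -0.2349  0.1208] 0.0942179177989152 mid [ 0.4598 -0.1878  0.1195] yaw of tin -2.2321686822021456
lid origin [ 0.4569 -0.1819 -0.009 ]
foot front top: [array([0.6088, 0.0716, 0.015 ]), array([ 0.6263, -0.0927,  0.015 ])] 0.1652603856252084
foot scene +y-x,-y-x,+y+x,-y+x [0.6156 0.0697 0.015 ] [ 0.6337 -0.0944  0.015 ] [0.7278 0.081  0.015 ] [ 0.75   -0.0788  0.015 ]
board top back/front [array([0.6722, 0.0699, 0.195 ]), array([ 0.689 , -0.0715,  0.195 ])]
yaw 6.060175697710084 6.301550591078777 7.892100207805598
origin from top [ 0.6573 -0.0063] from scene [ 0.6619 -0.0078]
[ 0.662  -0.0001 -0.0141]
[-3.1416  0.      0.2628] 0.7
{'intrinsics': array([[268.5829,   0.    , 261.2081],
       [  0.    , 268.5829, 192.8691],
       [  0.    ,   0.    ,   1.    ]]), 'tool_from_camera': array([[ 0.0003, -0.9608, -0.2772,  0.0812],
       [ 1.    ,  0.0003,  0.0002,  0.0019],
       [-0.0001, -0.2772,  0.9608, -0.2155],
       [ 0.    ,  0.    ,  0.    ,  1.    ]])}
```

```bash
cat >> h.py <<'E'
def go(p,yawdeg,o=None):
    o=o or ctrl.get_obs(); R=Ro.from_euler('xyz',o["eef_rot"])
    T=Ro.from_euler('xyz',[180,0,yawdeg],degrees=True)
    return np.round(np.r_[R.inv().apply(np.array(p)-o["ee_pos"])/.03, np.degrees((R.inv()*T).as_rotvec())/6],2)
SO=np.array([.660,-.007]); SY=6.3
def st(x,y,z):
    a=np.radians(SY); return [SO[0]+x*np.cos(a)-y*np.sin(a),SO[1]+x*np.sin(a)+y*np.cos(a),z]
E
python3 - <<'E'
from h import *
s,t=cam("scene"),cam("top")
print("hook tip",tri([(s,(307.5,158.5)),(t,(246.6,137))]), atz(t,(246.6,137),.28),st(-12,0,0) and st(-.012,0,.285))
o=ctrl.get_obs()
print(go([.143,-.531,.34],SY),st(.038,0,.34)); print(go(st(.038,0,.34),SY))
E
```

```text
hook tip [ 0.63784946 -0.0079695   0.28534582] [ 0.638073   -0.00839393  0.28      ] [np.float64(0.6480724685345379), np.float64(-0.008316811733092544), 0.285]
[ 0.01 -0.   -5.68 -0.    0.    1.46] [np.float64(0.6977705163072969), np.float64(-0.0028300961785402796), 0.34]
[ 22.44 -12.2   -5.68  -0.     0.     1.46]
```

Emit:
step_arm:
  plan:
    - [[3,-2,-3.5,0,0,0.5],[5,-3,-5,0,0,1.0],[6,-3.3,-5.7,0,0,1.46],[7.5,-4,-5.7,0,0,1.46],[9,-4.9,-5.7,0,0,1.46],[10,-5.5,-5.7,0,0,1.46],[11,-6,-5.7,0,0,1.46],[12,-6.5,-5.7,0,0,1.46]]
  grip: 0

```text
time_s: 1.37
ee_pos: [0.3538, -0.3287, 0.3184]
eef_rot: [3.14, -0.001, 0.11]
force: [0.3, -0.4, 0.1]
grip_width: 0.0441
grip_force: 0.0
```

```bash
python3 -c "
from h import *
o=ctrl.get_obs();print(o['ee_pos'],o['eef_rot']);print(go(st(.038,0,.34),SY))"
```

```text
[ 0.35382673 -0.32867067  0.31841726] [ 3.14040337e+00 -8.66374313e-04  1.09583014e-01]
[ 1.258e+01 -9.540e+00 -7.200e-01  1.000e-02 -1.000e-02 -0.000e+00]
```

Emit:
step_arm:
  plan:
    - [[1.2,-0.9,-0.7,0,0,0],[2.3,-1.7,-0.7,0,0,0],[3.4,-2.6,-0.7,0,0,0],[4.5,-3.4,-0.7,0,0,0],[5.6,-4.2,-0.7,0,0,0],[6.7,-5.1,-0.7,0,0,0],[7.8,-5.9,-0.7,0,0,0],[8.9,-6.7,-0.7,0,0,0]]

```text
time_s: 2.03
ee_pos: [0.5936, -0.1025, 0.3383]
eef_rot: [3.141, -0.0, 0.11]
force: [1.0, -1.1, 0.1]
grip_width: 0.0002
grip_force: 0.0
```

Emit:
step_arm:
  plan:
    - [[1.2,-0.9,0,0,0,0],[2.0,-1.5,0,0,0,0],[2.0,-1.5,0,0,0,0],[2.0,-1.5,0,0,0,0]]

```text
time_s: 2.37
ee_pos: [0.6478, -0.0519, 0.3367]
eef_rot: [-3.141, 0.002, 0.112]
force: [0.1, -0.4, -0.1]
grip_width: 0.0005
grip_force: 0.0
```

```bash
python3 -c "
from h import *
o=ctrl.get_obs();print(o['ee_pos'],o['eef_rot']);print(go(st(.038,0,.34),SY));print(go(st(.038,0,.235),SY))
im,c=snap('wrist','w1.png'); print(proj(c,st(-.012,0,.285)),proj(c,st(0,-.075,.195)),proj(c,st(0,.075,.195)))"
```

```text
[ 0.64778273 -0.05194147  0.33674329] [-3.14115654e+00  1.88555531e-03  1.12072866e-01]
[ 1.84 -1.44 -0.11 -0.    0.02  0.02]
[ 1.85 -1.44  3.39 -0.    0.02  0.02]
[217.56256467 192.04961883] [283.45095212 165.11973714] [171.83117902 164.84542171]
```

View pics/w1.png

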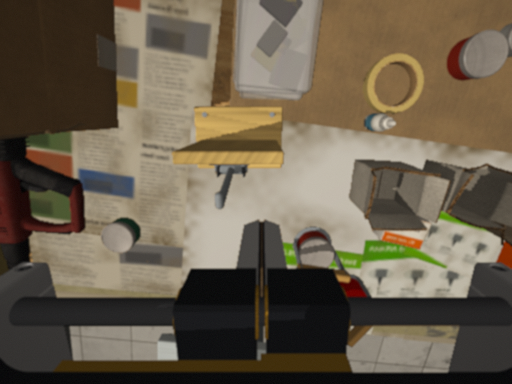

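The wrist view shows the board's front edge from (174,163) to (283,165), where my pose predicts it, within about 2 px. The hook top at (221,203) leans a little forward. Next: behind the hook, then down and pull.

Emit:
step_arm:
  plan:
    - [[0.9,-0.7,0,0,0,0],[1.85,-1.44,0,0,0,0],[1.85,-1.44,0,0,0,0],[1.85,-1.44,1.0,0,0,0],[1.85,-1.44,2.0,0,0,0],[1.85,-1.44,3.0,0,0,0],[1.85,-1.44,3.4,0,0,0],[1.85,-1.44,3.4,0,0,0]]

```text
time_s: 3.08
ee_pos: [0.6959, -0.0056, 0.2336]
eef_rot: [-3.141, 0.004, 0.108]
force: [-0.3, -0.3, -0.1]
grip_width: 0.0005
grip_force: 0.0
```

Emit:
step_arm:
  plan:
    - [[-0.3,0,0,0,0,0],[-0.6,0,0,0,0,0],[-0.9,0,0,0,0,0],[-1.2,0,0,0,0,0],[-1.5,0,0,0,0,0],[-1.8,0,0,0,0,0],[-2.1,0,0,0,0,0],[-2.4,0,0,0,0,0]]

```text
time_s: 3.75
ee_pos: [0.6256, -0.0131, 0.2386]
eef_rot: [3.141, -0.003, 0.109]
force: [0.9, 0.3, 0.2]
grip_width: 0.0005
grip_force: 0.1
```

Emit:
step_arm:
  plan:
    - [[-0.3,0,0,0,0,0],[-0.6,0,0,0,0,0],[-0.9,0,0,0,0,0],[-1.2,0,0,0,0,0],[-1.5,0,0,0,0,0],[-1.8,0,0,0,0,0],[-2.1,0,0,0,0,0],[-2.4,0,0,0,0,0]]

```text
time_s: 4.42
ee_pos: [0.5541, -0.0209, 0.2384]
eef_rot: [3.141, -0.003, 0.109]
force: [0.7, -0.1, 0.4]
grip_width: 0.0008
grip_force: 0.0
```

```bash
python3 -c "
from h import *
print(go([.4597,-.186,.27],87.8))"
```

```text
[ -3.72   5.13  -1.06   0.03  -0.02 -13.59]
```

Emit:
step_arm:
  plan:
    - [[-1.0,0,-0.5,0,0,-1.1],[-2.0,0.6,-1.06,0,0,-2.2],[-2.5,1.5,-1.06,0,0,-3.3],[-3,2.5,-1.06,0,0,-4.4],[-3.3,3.3,-1.06,0,0,-5.5],[-3.6,4.0,-1.06,0,0,-6.6],[-3.72,4.7,-1.06,0,0,-7.7],[-3.72,5.13,-1.06,0,0,-8.8]]
  grip: 0.6

```text
time_s: 5.08
ee_pos: [0.4594, -0.1877, 0.2703]
eef_rot: [3.138, 0.0, 1.035]
force: [0.5, 0.0, -0.6]
grip_width: 0.0504
grip_force: 0.0
```

Emit:
step_arm:
  plan:
    - [[0,0,0,0,0,-1.1],[0,0,0,0,0,-2.2],[0,0,0,0,0,-3.3],[0,0,0,0,0,-4.4],[0,0,0,0,0,-4.8],[0,0,0,0,0,-4.8],[0,0,0,0,0,-4.8]]

```text
time_s: 5.67
ee_pos: [0.4602, -0.1856, 0.2695]
eef_rot: [3.139, 0.001, 1.531]
force: [-1.0, -0.4, -0.3]
grip_width: 0.0562
grip_force: 0.0
```

```bash
python3 -c "
from h import *
np.set_printoptions(precision=4,suppress=True)
o=ctrl.get_obs();print(o['ee_pos'],o['eef_rot'],o['qpos'])
im,c=snap('wrist','w2.png'); im2,c2=snap('top','t2.png')
for X in ([.4616,-.1398,.127],[.4579,-.2359,.127],[.4597,-.186,.053]): print(proj(c,X))
print('hook end pred top',proj(c2,st(-.132,0,.17)),proj(c2,st(-.012,0,.165)))
im3,c3=snap('scene'); print('scene hook',proj(c3,st(-.132,0,.17)),proj(c3,st(-.012,0,.165)))
f=lambda im,x,y,w,h:cv2.resize(im[y:y+h,x:x+w],(400,300),interpolation=cv2.INTER_CUBIC)
a=np.hstack([f(im2,205,125,80,60),f(im3,260,170,80,60)])
w=cv2.copyMakeBorder(im,0,0,0,0,cv2.BORDER_CONSTANT)
w=cv2.resize(im[0:300,:],(512,300)); w=cv2.copyMakeBorder(w,0,0,0,288,cv2.BORDER_CONSTANT)
cv2.imwrite('pics/c2.png',np.vstack([a,w])[:,:,::-1])"
```

```text
[ 0.4602 -0.1856  0.2695] [3.1394 0.001  1.5314] [-0.4572  0.1175  1.5106 -0.      1.5111 -0.4178]
[260.0183 141.6475]
[260.1446 210.5821]
[260.1043 166.1392]
hook end pred top [251.4593 186.7081] [246.839  144.6193]
scene hook [252.3361 185.7255] [306.411  189.9052]
```

View pics/c2.png

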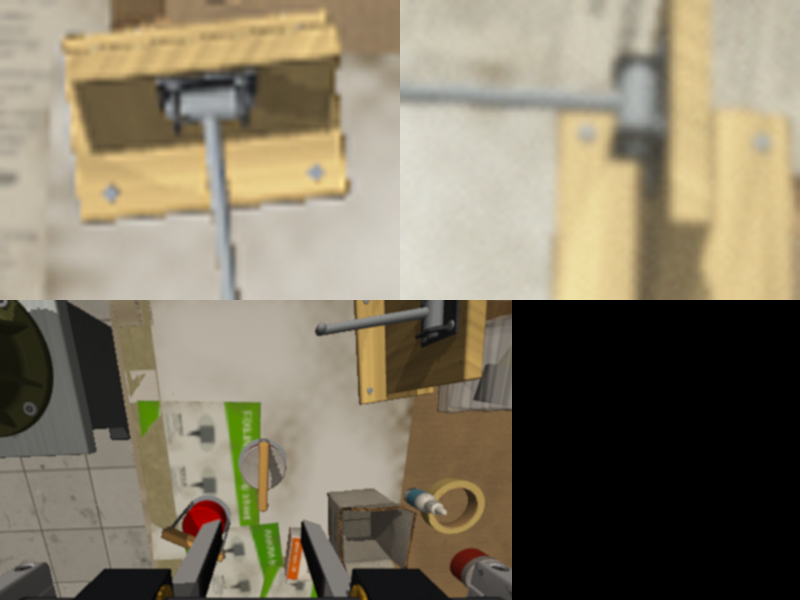

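The hook is down and level: in the top crop it runs straight off the board, and in the wrist view its end is at about (321,30). The grey tin's bar runs from (264,140) to (263,210), about 4 px right of prediction. I'll refine the bar and the hook line.

```bash
python3 -c "
from h import *
np.set_printoptions(precision=4,suppress=True)
c=cam('wrist'); im=cv2.imread('pics/w2.png')
roi=im[125:225,235:295]; hsv=cv2.cvtColor(roi,cv2.COLOR_BGR2HSV)
m=((hsv[...,0]>8)&(hsv[...,0]<24)&(hsv[...,1]>90)&(hsv[...,2]>90)).astype(np.uint8)
n,l,s,ce=cv2.connectedComponentsWithStats(m);k=1+s[1:,4].argmax()
ys,xs=np.where(l==k); r=cv2.minAreaRect(np.float32(np.c_[xs+235,ys+125])); print(r,len(xs))
b=cv2.boxPoints(r); W=[atz(c,p,.127) for p in b]; print(np.array(W)); print('mid',np.mean(W,0))
for p in((321,30),(425,14)): print('hook',p,atz(c,p,.165 if p[0]>400 else .17))
print(st(-.132,0,.17),proj(c,st(-.132,0,.17)),proj(c,st(-.02,0,.165)))
hsv2=roi[::12,::6].tolist() if len(xs)<200 else 0; print(hsv2)
"
```

```text
((263.5, 176.5), (69.0, 11.0), 90.0) 683
[[ 0.4588 -0.1397  0.127 ]
 [ 0.4732 -0.1402  0.127 ]
 [ 0.4704 -0.2363  0.127 ]
 [ 0.4548 -0.2357  0.127 ]]
mid [ 0.4643 -0.188   0.127 ]
hook (321, 30) [ 0.5294 -0.0238  0.17  ]
hook (425, 14) [ 0.6379 -0.0118  0.165 ]
[np.float64(0.5287971538799163), np.float64(-0.021484929064017975), 0.17] [320.4515  27.5391] [427.4725  10.9947]
0
```

```bash
sed -i 's/SO=np.array.*;/SO=np.array([.660,-.009]);/' h.py; python3 -c "
from h import *
print(go([.4636,-.208,.099],88))"
```

```text
[-0.75  0.13  5.65  0.01  0.   -0.03]
```

Emit:
step_arm:
  plan:
    - [[-0.75,0.13,0.8,0,0,0],[-0.75,0.13,1.8,0,0,0],[-0.75,0.13,2.8,0,0,0],[-0.75,0.13,3.7,0,0,0],[-0.75,0.13,4.5,0,0,0],[-0.75,0.13,5.2,0,0,0],[-0.75,0.13,5.65,0,0,0],[-0.75,0.13,5.65,0,0,0]]
  grip: 0.6

```text
time_s: 6.48
ee_pos: [0.4622, -0.2071, 0.096]
eef_rot: [-3.138, -0.002, 1.533]
force: [0.0, 0.2, -0.3]
grip_width: 0.0565
grip_force: 0.0
```

Emit:
step_arm:
  plan:
    - [[0,0,0,0,0,0],[0,0,0,0,0,0],[0,0,0,0,0,0],[0,0,0,0,0,0],[0,0,0,0,0,0],[0,0,0,0,0,0],[0,0,0,0,0,0],[0,0,0,0,0,0]]
  grip: 0
  squeeze: 45

```text
time_s: 7.15
ee_pos: [0.4635, -0.2078, 0.0986]
eef_rot: [3.141, 0.0, 1.534]
force: [0.3, -0.1, 0.2]
grip_width: 0.0063
grip_force: 0.0
```

```bash
python3 -c "
from h import *
o=ctrl.get_obs();print(o['ee_pos'],o['eef_rot'],o['grip_width'])"
```

```text
[ 0.46351241 -0.20775617  0.0985885 ] [3.14145649e+00 5.38402180e-05 1.53405342e+00] 0.006255405689294974
```

The opening is 6 mm with no force, so the bar isn't between the pads. I'll look.

```bash
python3 -c "
from h import *
im,c=snap('wrist'); im2,c2=snap('top'); im3,c3=snap('scene')
f=lambda im,x,y,w,h:cv2.resize(im[y:y+h,x:x+w],(400,300),interpolation=cv2.INTER_CUBIC)
w=cv2.resize(im,(400,300))
cv2.imwrite('pics/c3.png',np.vstack([np.hstack([f(im2,270,190,80,60),f(im3,150,220,120,90)]),np.hstack([w,f(im,181,80,160,120)])])[:,:,::-1])"
```

```text
(no output)
```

View pics/c3.png

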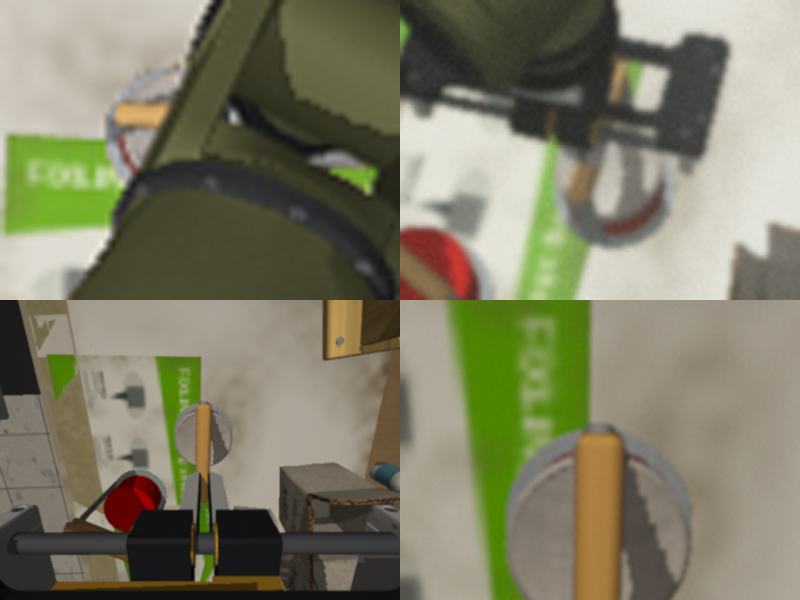

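```bash
python3 -c "
from h import *
np.set_printoptions(precision=4,suppress=True)
o=ctrl.get_obs();print(o['grip_width'],o['grip_force'],o['ee_pos'])
im,c=snap('wrist','w3.png'); im=cv2.cvtColor(im,cv2.COLOR_RGB2BGR)
print('tcp',proj(c,o['ee_pos']))
for X in ([.466,-.1398,.127],[.4626,-.2359,.127],[.464,-.19,.053]): print(proj(c,X))
f=im[120:300,181:341]
for X,col in (([.466,-.1398,.127],(255,0,0)),([.4626,-.2359,.127],(255,0,0)),(o['ee_pos'],(0,0,255))):
  u=proj(c,X); cv2.circle(im,(int(u[0]),int(u[1])),2,col,-1)
cv2.imwrite('pics/c4.png',cv2.resize(im[120:290,181:341],(560,595),interpolation=cv2.INTER_CUBIC))"
```

```text
0.0003790196032039048 0.0 [ 0.4635 -0.2077  0.0985]
tcp [260.1485 212.0254]
[259.9125 132.5031]
[260.1969 258.6932]
[260.1676 179.5216]
```

View pics/c4.png

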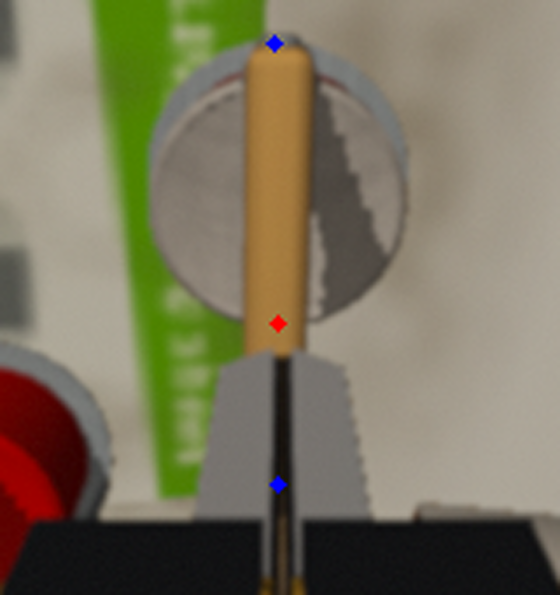

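The fingers look shorter than the stated TCP. The tips show at row 221, where the TCP projects to row 212, and their apparent width puts them about 35 mm higher. That would mean they closed just above the bar. I'll check this by opening, lowering 24 mm, which is clear of the lid in either case, and closing.

Emit:
step_arm:
  plan:
    - [[0,0,0,0,0,0],[0,0,0,0,0,0],[0,0,0,0,0,0],[0,0,0,0,0,0],[0,0,0,0,0,0],[0,0,0,0,0,0],[0,0,0,0,0,0],[0,0,0,0,0,0]]
  grip: 0.6

```text
time_s: 8.02
ee_pos: [0.4635, -0.2077, 0.0985]
eef_rot: [-3.142, -0.0, 1.534]
force: [0.3, 0.4, 0.2]
grip_width: 0.0505
grip_force: 0.0
```

```bash
python3 -c "
from h import *
print(ctrl.grasp_offset,[a for a in dir(ctrl) if a[0]!='_'])
im,c=snap('scene'); im2,c2=snap('wrist','w5.png'); im=im[:,:,::-1].copy()
o=ctrl.get_obs(); print(o['grip_width'])
e=np.array(o['ee_pos'])
for dz,col in((0,(0,0,255)),(.035,(255,0,0)),(.085,(0,255,0))):
  for s in(-.028,.028):
    u=proj(c,e+[s,0,dz]); print(dz,s,u)
    cv2.circle(im,(int(round(u[0])),int(round(u[1]))),0,col,-1)
A=cv2.resize(im[225:295,170:250],(400,350),interpolation=cv2.INTER_NEAREST)
B=cv2.resize(im2[100:300,161:361,::-1],(350,350),interpolation=cv2.INTER_CUBIC)
cv2.imwrite('pics/c5.png',np.hstack([A,B]))"
```

```text
0.0188 ['MotionError', 'camera', 'camera_model', 'get_obs', 'grasp_offset', 'hand_in', 'masks_of', 'place_of']
0.05569144615287401
0 -0.028 [195.14589481 268.47751672]
0 0.028 [220.19094306 272.84419101]
0.035 -0.028 [192.92861166 262.88477734]
0.035 0.028 [218.80660701 267.36517698]
0.085 -0.028 [189.48964176 254.21053006]
0.085 0.028 [216.65844708 258.86305176]
```

View pics/c5.png

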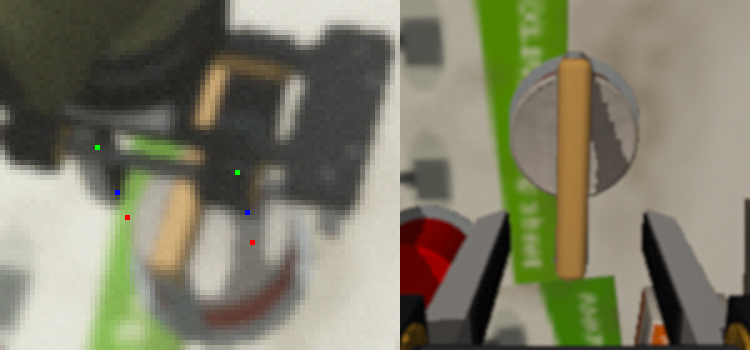

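The scene picture confirms it: the blue dots, 35 mm above the stated TCP, sit at the real finger ends, and the red TCP dots lie beyond them. The wrist picture gives the same figure, with 77 px between the tips at a 55.7 mm opening. So I'll treat the tips as 35 mm short and go down 33 mm.

Emit:
step_arm:
  plan:
    - [[0,0,0.2,0,0,0],[0,0,0.4,0,0,0],[0,0,0.6,0,0,0],[0,0,0.8,0,0,0],[0,0,1.0,0,0,0],[0,0,1.1,0,0,0],[0,0,1.1,0,0,0],[0,0,1.1,0,0,0]]

```text
time_s: 8.78
ee_pos: [0.4635, -0.2077, 0.0654]
eef_rot: [-3.141, -0.0, 1.534]
force: [0.3, -0.1, 0.4]
grip_width: 0.0563
grip_force: 0.0
```

Emit:
step_arm:
  plan:
    - [[0,0,0,0,0,0],[0,0,0,0,0,0],[0,0,0,0,0,0],[0,0,0,0,0,0],[0,0,0,0,0,0],[0,0,0,0,0,0],[0,0,0,0,0,0],[0,0,0,0,0,0]]
  grip: 0
  squeeze: 45

```text
time_s: 9.45
ee_pos: [0.4634, -0.2078, 0.0654]
eef_rot: [-3.142, 0.0, 1.534]
force: [-0.4, -0.7, -0.3]
grip_width: 0.0135
grip_force: 45.0
```

Emit:
step_arm:
  plan:
    - [[0,0,0,0,0,0],[0,0,-0.1,0,0,0],[0,0,-0.3,0,0,0],[0,0,-0.5,0,0,0],[0,0,-0.7,0,0,0],[0,0,-0.9,0,0,0],[0,0,-1.0,0,0,0],[0,0,-1.0,0,0,0]]

```text
time_s: 10.12
ee_pos: [0.4638, -0.2079, 0.0964]
eef_rot: [3.14, 0.001, 1.534]
force: [0.0, 0.6, -2.5]
grip_width: 0.0137
grip_force: 45.0
```

```bash
python3 -c "
from h import *
print(go(st(-.21,-.0198,.152),90+SY))"
```

```text
[ 5.19 -0.54 -1.86  0.01  0.01 -1.4 ]
```

Emit:
step_arm:
  plan:
    - [[0,0,-0.3,0,0,0],[0.1,0,-0.7,0,0,0],[0.3,0,-1.1,0,0,-0.2],[0.6,-0.1,-1.5,0,0,-0.4],[1.0,-0.1,-1.75,0,0,-0.6],[1.5,-0.2,-1.86,0,0,-0.8],[2.0,-0.3,-1.86,0,0,-1.0],[2.5,-0.4,-1.86,0,0,-1.2]]

```text
time_s: 10.78
ee_pos: [0.4541, -0.1312, 0.1516]
eef_rot: [3.141, 0.0, 1.661]
force: [0.3, 0.4, -3.8]
grip_width: 0.0135
grip_force: 45.0
```

Emit:
step_arm:
  plan:
    - [[0.5,0,0,0,0,-0.1],[1.0,0,0,0,0,-0.2],[1.5,0,0,0,0,-0.2],[1.9,0,0,0,0,-0.2],[2.3,0,0,0,0,-0.2],[2.5,0,0,0,0,-0.2],[2.6,0,0,0,0,-0.2],[2.6,0,0,0,0,-0.2]]

```text
time_s: 11.45
ee_pos: [0.4473, -0.0543, 0.1513]
eef_rot: [-3.142, 0.0, 1.681]
force: [0.2, 0.3, -3.3]
grip_width: 0.014
grip_force: 45.0
```

```bash
python3 -c "
from h import *
np.set_printoptions(precision=4,suppress=True)
o=ctrl.get_obs();print(o['ee_pos'],o['eef_rot'],o['moment'],o['time_s'])
print(go(st(-.21,-.0198,.152),90+SY));print(go(st(-.08,-.0198,.152),90+SY))
im,c=snap('wrist'); im3,c3=snap('scene'); im=im[:,:,::-1].copy()
for p in (st(-.132,0,.17),st(-.02,0,.165)): print(proj(c,p))
A=cv2.resize(im,(450,338))
B=cv2.resize(im3[150:270,210:330,::-1],(338,338),interpolation=cv2.INTER_CUBIC)
cv2.imwrite('pics/c6.png',np.hstack([A,B]))"
```

```text
[ 0.4473 -0.0543  0.1513] [-3.1416  0.      1.6815] [-0.1497 -0.1011  0.0084] 11.45
[ 0.06  0.21 -0.02 -0.    0.    0.01]
[ 0.06  4.55 -0.02 -0.    0.    0.01]
[370.9114 193.7636]
[511.7716 192.1263]
```

View pics/c6.png

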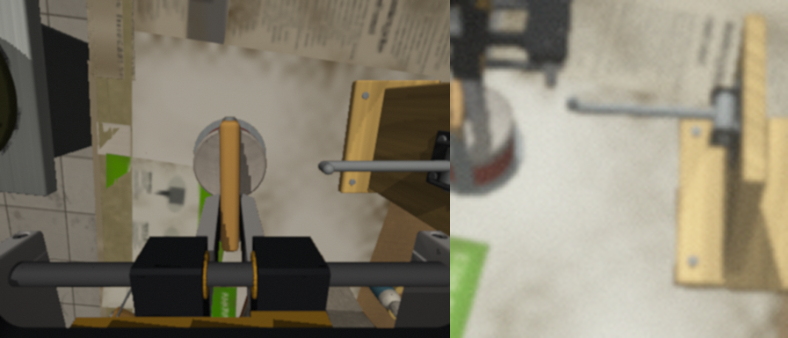

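The wrist view shows the tin hanging upright in the grip. The bar runs from about (261,134) to (261,284), and the hook end is at (370,189). I'll measure the hook against the bar within this one view.

```bash
python3 -c "
from h import *
np.set_printoptions(precision=4,suppress=True)
c=cam('wrist'); im=np.array(ctrl.camera('wrist'))
a=np.radians(SY)
def S(X):
  d=X[:2]-SO; return np.array([d[0]*np.cos(a)+d[1]*np.sin(a),-d[0]*np.sin(a)+d[1]*np.cos(a)])
hsv=cv2.cvtColor(im,cv2.COLOR_RGB2HSV)
for x in (256,259,262,265):
  col=hsv[110:300,x]; w=np.where((col[:,0]>8)&(col[:,0]<24)&(col[:,1]>90)&(col[:,2]>80))[0]+110; print('bar col',x,w.min(),w.max(),len(w))
g=cv2.cvtColor(im,cv2.COLOR_RGB2GRAY).astype(int)
for x in(378,384,460,475): print(x,g[178:202,x])
for p in((261,134),(261,284)): print('bar',S(atz(c,p,.2125)))
for p in((370,189),(400,189),(480,189)): print('hook',S(atz(c,p,.163)))
print('tcp',S(np.array(ctrl.get_obs()['ee_pos'])))
"
```

```text
bar col 256 137 284 148
bar col 259 137 285 149
bar col 262 137 285 149
bar col 265 137 285 149
378 [135 136 131 115 108 116 125 123 120 114 114 114 114 111 105  95  91  99
 114 128 132 135 135 136]
384 [138 138 131 117 108 115 125 129 127 125 120 114 103  89  74  75 104 127
 133 133 135 137 137 137]
460 [ 50  50  57  76 100 117 123 126 126 122 117 110  99  87  72  56  51  51
  52  52  51  51  49  45]
475 [ 47  47  52  75  98 116 123 124 125 122 117 109 100  86  70  55  43  39
  40  40  42  42  42  43]
bar [-0.2158  0.0467]
bar [-0.2158 -0.0506]
hook [-0.1302  0.0011]
hook [-0.1066  0.0011]
hook [-0.0437  0.0012]
tcp [-0.2164 -0.0224]
```

Emit:
step_arm:
  plan:
    - [[0.18,0.2,0,0,0,0],[0.18,0.6,0,0,0,0],[0.18,1.1,0,0,0,0],[0.18,1.6,0,0,0,0],[0.18,2.1,0,0,0,0],[0.18,2.5,0,0,0,0],[0.18,2.7,0,0,0,0],[0.18,2.7,0,0,0,0]]

```text
time_s: 12.27
ee_pos: [0.528, -0.0403, 0.1508]
eef_rot: [-3.141, -0.0, 1.681]
force: [-0.2, 0.5, -2.9]
grip_width: 0.0139
grip_force: 45.0
```

Emit:
step_arm:
  plan:
    - [[0,0.2,0,0,0,0],[0,0.6,0,0,0,0],[0,1.0,0,0,0,0],[0,1.4,0,0,0,0],[0,1.7,0,0,0,0],[0,1.85,0,0,0,0],[0,1.85,0,0,0,0],[0,1.85,0,0,0,0]]

```text
time_s: 12.93
ee_pos: [0.582, -0.0343, 0.1512]
eef_rot: [-3.141, -0.0, 1.681]
force: [-0.2, -0.5, -3.4]
grip_width: 0.0138
grip_force: 45.0
```

```bash
python3 -c "
from h import *
np.set_printoptions(precision=4,suppress=True)
o=ctrl.get_obs();print(o['ee_pos'],o['eef_rot'],o['force'],o['moment'])
print(go(st(-.08,-.0172,.1274),90+SY))
im,c=snap('wrist'); im3,c3=snap('scene')
A=cv2.resize(im[100:300,161:361,::-1],(400,400),interpolation=cv2.INTER_CUBIC)
B=cv2.resize(im3[150:250,230:330,::-1],(400,400),interpolation=cv2.INTER_CUBIC)
cv2.imwrite('pics/c7.png',np.hstack([A,B]))"
```

```text
[ 0.582  -0.0343  0.1512] [-3.1412 -0.0001  1.6806] [-0.206  -0.4876 -3.4326] [-0.0546 -0.1268 -0.0247]
[-0.02  0.01  0.79 -0.   -0.   -0.  ]
```

View pics/c7.png

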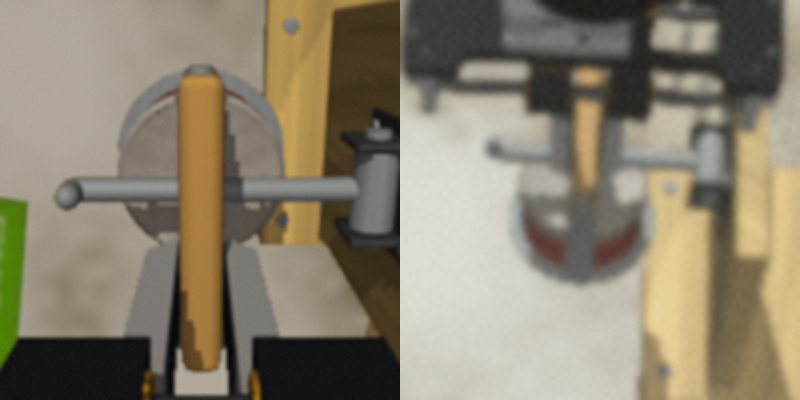

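The rod runs through the opening, over the lid and under the bar, just ahead of the fingers. Now I'll lower it while watching the force.

Emit:
step_arm:
  plan:
    - [[0,0,0.1,0,0,0],[0,0,0.25,0,0,0],[0,0,0.4,0,0,0],[0,0,0.52,0,0,0],[0,0,0.6,0,0,0],[0,0,0.65,0,0,0],[0,0,0.67,0,0,0],[0,0,0.67,0,0,0]]

```text
time_s: 13.7
ee_pos: [0.5824, -0.0343, 0.1311]
eef_rot: [-3.142, -0.0, 1.681]
force: [0.5, -0.2, -2.7]
grip_width: 0.0138
grip_force: 45.0
```

Emit:
step_arm:
  plan:
    - [[0,0,0.03,0,0,0],[0,0,0.06,0,0,0],[0,0,0.08,0,0,0],[0,0,0.1,0,0,0],[0,0,0.1,0,0,0],[0,0,0.1,0,0,0]]

```text
time_s: 14.2
ee_pos: [0.5824, -0.0343, 0.1282]
eef_rot: [-3.142, -0.0, 1.681]
force: [-0.1, 0.2, -3.2]
grip_width: 0.0136
grip_force: 45.0
```

Emit:
step_arm:
  plan:
    - [[0,0,0.02,0,0,0],[0,0,0.03,0,0,0],[0,0,0.04,0,0,0],[0,0,0.04,0,0,0],[0,0,0.04,0,0,0]]

```text
time_s: 14.62
ee_pos: [0.5825, -0.0343, 0.1272]
eef_rot: [3.141, 0.0, 1.681]
force: [0.0, 0.5, -0.0]
grip_width: 0.0137
grip_force: 45.0
```

The weight is now on the hook. I'll ease the squeeze, then open.

Emit:
step_arm:
  plan:
    - [[0,0,0,0,0,0],[0,0,0,0,0,0],[0,0,0,0,0,0],[0,0,0,0,0,0]]
  squeeze: 4

```text
time_s: 14.95
ee_pos: [0.5825, -0.0343, 0.1271]
eef_rot: [3.141, 0.0, 1.681]
force: [-0.7, -0.6, 0.2]
grip_width: 0.0143
grip_force: 4.0
```

Emit:
step_arm:
  plan:
    - [[0,0,0,0,0,0],[0,0,0,0,0,0],[0,0,0,0,0,0],[0,0,0,0,0,0],[0,0,0,0,0,0],[0,0,0,0,0,0],[0,0,0,0,0,0],[0,0,0,0,0,0]]
  grip: 0.45

```text
time_s: 15.62
ee_pos: [0.5824, -0.0343, 0.127]
eef_rot: [-3.142, -0.0, 1.681]
force: [0.5, 0.7, -0.2]
grip_width: 0.0422
grip_force: 0.0
```

```bash
python3 -c "
from h import *
np.set_printoptions(precision=4,suppress=True)
print(ctrl.get_obs()['grip_width'])
c=cam('wrist'); im=np.array(ctrl.camera('wrist'));hsv=cv2.cvtColor(im,cv2.COLOR_RGB2HSV)
for x in range(252,276,3):
  col=hsv[110:300,x]; w=np.where((col[:,0]>8)&(col[:,0]<24)&(col[:,1]>90)&(col[:,2]>80))[0]+110; print('bar col',x,w.min() if len(w) else 0,w.max() if len(w) else 0,len(w))
"
```

```text
0.04220481330724741
bar col 252 138 281 144
bar col 255 137 284 148
bar col 258 137 285 149
bar col 261 137 285 149
bar col 264 137 285 149
bar col 267 137 284 148
bar col 270 138 281 144
bar col 273 144 169 15
```

Nothing moved: the bar is still at rows 137–285, centred between the open fingers. Next, straight up and away.

Emit:
step_arm:
  plan:
    - [[0,0,-0.2,0,0,0],[0,0,-0.5,0,0,0],[0,0,-0.9,0,0,0],[0,0,-1.4,0,0,0],[0,0,-2.0,0,0,0],[0,0,-2.7,0,0,0],[0,0,-3.4,0,0,0],[0,0,-4,0,0,0]]

```text
time_s: 16.33
ee_pos: [0.5825, -0.0343, 0.25]
eef_rot: [3.139, 0.001, 1.681]
force: [0.2, -0.1, -0.3]
grip_width: 0.0424
grip_force: 0.0
```

Emit:
step_arm:
  plan:
    - [[0,-0.8,-0.5,0,0,0],[0,-1.6,-0.8,0,0,0],[0,-2.4,-0.8,0,0,0],[0,-3.2,-0.8,0,0,0],[0,-4,-0.8,0,0,0],[0,-4.5,-0.8,0,0,0],[0,-4.5,-0.8,0,0,0],[0,-4.5,-0.8,0,0,0]]

```text
time_s: 17.0
ee_pos: [0.4485, -0.0492, 0.2724]
eef_rot: [3.139, 0.001, 1.68]
force: [0.1, -0.3, -1.0]
grip_width: 0.0425
grip_force: 0.0
```

Emit:
step_arm:
  plan:
    - [[0,0,0,0,0,0],[0,0,0,0,0,0],[0,0,0,0,0,0],[0,0,0,0,0,0],[0,0,0,0,0,0],[0,0,0,0,0,0],[0,0,0,0,0,0],[0,0,0,0,0,0]]

```text
time_s: 17.67
ee_pos: [0.4483, -0.0491, 0.271]
eef_rot: [-3.142, -0.0, 1.681]
force: [0.3, 0.1, 0.3]
grip_width: 0.0425
grip_force: 0.0
```

```bash
python3 -c "
from h import *
np.set_printoptions(precision=4,suppress=True)
L=[]
for k in range(2):
  for n in('scene','top','wrist'):
    im,c=snap(n,f'end_{n}{k}.png')
    print(n,[(np.round(r['at'],1),round(r['confidence'],2),proj(c,st(-.08,.002,.062))) for r in ctrl.place_of('bail_tin',n)])
def bar(n,X,w=22):
  c=cam(n); im=cv2.imread(f'pics/end_{n}1.png'); im0=cv2.imread(f'pics/end_{n}0.png')
  u=proj(c,X).astype(int); s=np.s_[max(u[1]-w*2,0):u[1]+w*2,max(u[0]-w*2,0):u[0]+w*2]
  print(n,'diff',cv2.absdiff(im[s],im0[s]).mean())
  print(n,'pred ends',[proj(c,st(-.08,.002+d,.189)) for d in(-.049,.049)])
  h=cv2.cvtColor(im[s],cv2.COLOR_BGR2HSV); m=((h[...,0]>8)&(h[...,0]<24)&(h[...,1]>100)&(h[...,2]>90)).astype(np.uint8)
  nn,l,stt,ce=cv2.connectedComponentsWithStats(m)
  for i in range(1,nn):
    if stt[i,4]>25: print(stt[i,:4]+[s[1].start,s[0].start,0,0],stt[i,4])
bar('scene',st(-.08,.002,.189)); bar('top',st(-.08,.002,.189)); bar('wrist',st(-.08,.002,.189),40)
"
```

```text
scene [(array([155.7, 308.2]), 0.83, array([274.3751, 209.3511])), (array([273.4, 207.7]), 0.57, array([274.3751, 209.3511]))]
top [(array([335.5, 251.6]), 0.74, array([249.4208, 175.2501])), (array([250.5, 175.5]), 0.49, array([249.4208, 175.2501]))]
wrist []
scene [(array([274.3, 207.1]), 0.76, array([274.3751, 209.3511])), (array([157.4, 307.2]), 0.65, array([274.3751, 209.3511]))]
top [(array([335. , 250.7]), 0.63, array([249.4208, 175.2501])), (array([250.7, 176.8]), 0.46, array([249.4208, 175.2501]))]
wrist [(array([346. , 157.3]), 0.69, array([346.1897, 155.2077]))]
scene diff 1.8667785812672177
scene pred ends [array([274.8033, 202.4966]), array([277.0216, 163.7525])]
[274 166   6  37] 146
top diff 0.5822141873278237
top pred ends [array([267.417 , 164.9856]), array([231.4111, 168.6976])]
[218 122  57  51] 1645
wrist diff 0.897578125
wrist pred ends [array([375.3028, 212.2053]), array([386.0512, 126.4978])]
[363 100  97 112] 2159
[390 153  70  98] 2578
[359 186   8   7] 28
```

In all three views the tin's origin is within about 2 px of the expected hanging pose, and successive frames match. Handing in.

```bash
python3 -c "
from station import ctrl
print(ctrl.hand_in())"
```

```text
the job is handed in; nothing more can be done
None
```

The hook is flipped down level, and the grey tin with the handle hangs from it, upright, free and still; the plain tin was not touched, and the job was handed in at about 18 s with the judge's result not shown.

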